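# Find and press the concealed catch of a first-aid case

## Robot

A 7-joint arm with a two-finger parallel gripper is mounted at the origin on a cart in front of the work surface, level with it; the furniture and walls round the work are solid. World frame = base frame: x ahead of the robot, y to its left, z up, the work surface at z = 0. Lengths are in m, angles in rad, forces in N, time in s.
With the tool pointing down it reaches from about 0.4 to 0.875 m from the base axis. Payload 19.3 kg.
Tool frame: the origin (TCP) lies at the centre of the arm's flange, where the gripper is bolted on; the fingertips stand 173 mm ahead of it and the grasp point (between the pads) lies arm.grip_depth ahead of it (arm.grip_depth is the distance from the TCP to the grasp point, in m); z points along the fingers, y is the line along which they close (so a half turn about z gives the same grasp; the last joint's range is limited). The gripper opens to 85 mm and grips with 20 to 120 N. Pads are 22 mm wide; open, the fingers measure 114 mm over their backs; the gripper's body (76 mm by 85 mm) begins 54 mm behind the grasp point. The pads swing forward as they close: fully open they stand 13 mm farther back than shut.
Start: joints at [1.098, 0.521, -0.036, 1.599, 0.021, 1.021, -0.113], TCP at [0.245, -0.575, 0.405] pointing down, gripper open.
Joint ranges: [-2.91, 2.91], [-0.3, 2.13], [-1.5, 1.42], [0.17, 2.43], [-1.26, 4.41], [0.16, 1.93], [-2.52, 2.52]. Speed limits (rad/s): [1.89, 1.89, 2.39, 2.39, 3.01, 3.01, 3.01].

## Interface

Orientations are given as a unit quaternion [w, x, y, z].
In Python, from bench import arm gives the robot as it stands. The module is installed in compiled form; this text tells all that it offers.
- The arm moves only by the shell command python3 -m creep 'ROWS'. ROWS is JSON, a list of rows, each a list of 7 numbers: the shift along the tool's x, y, z in cm, then the turn, a rotation vector about the tool's x, y, z in degrees, then the closure, from -1 (fully open) to 1 (shut). A call has exactly 10 rows; each row shifts and turns the commanded pose from where the row before left it, along the tool's axes as they then stand; what a row does not reach is not made up. A row lasts 1/12 s, in which the tool goes at most 41.7 mm and 7.16 degrees, less where a joint would pass 70% of its speed; a pose out of reach is approached as far as the arm can. A call with a gripper value outside its range is refused whole. The fingers move at their own pace and stop on an object; the grip force is fixed at half the most. Time passes only in rows, so rows that do not move let the fingers close, or fill a call up. It gives the time, the measured TCP pose, the force, the opening and the grip force at its end, in the units of the state.
- arm.read_state(): the state, without advancing time (a new reading comes with each control period).
- arm.snapshot(name): name is "scene" or "top" or "wrist"; returns a dict with "frame" (420x560x3 uint8, blue, green, red), "fx", "fy", "cx", "cy" (pixels), "rvec" (rotation vector, rad) and "tvec" (3), from world to camera coordinates, as OpenCV has them. Camera axes: x right, y down, z forward; pixel columns grow to the right and rows downward; lengths in m; the calibration is good to about 2 mm. A picture is of the moment at which its call begins. There is no depth.
- arm.finish_job(): hands the job in; it is judged then, once.
The state is a dict: "time_s": time; "qpos": joint angles; "qd": joint speeds; "joint_efforts": joint torques, N m; "position": TCP position; "ee_rot": TCP orientation; "force": force on the tool from outside, world axes, zero at the start; "wrist_torque": the same for the moment, N m; "finger_gap": finger opening in m; "finger_force": force on a finger pad.
Only numpy, scipy, OpenCV 4.12 (cv2) and the standard library are available. Lean on these libraries where they do the work, as an engineer would, in place of code of your own. Each camera call takes 0.05 s, during which the arm holds its last target. There are 200 camera calls.

## Task

The white first-aid case is child-safe: its lid is released by a concealed button somewhere along the grey inset strip on top of the case, in the same grey and almost flush. Find it, feeling along the strip with the fingertips for the place that lies a little lower and gives way if your eyes do not settle it, and press it all the way in so that the lid pops ajar. Do not push or pry the lid itself, leave the salt shaker, tape roll and tea light where they stand, and take the hand away at the end.

Things in the scene. Friction and masses are not known exactly. Their poses are not given: they have to be found in the camera images.
- case: White plastic first-aid case, fixed to the worktop, 130 (x) x 320 (y) x 50 mm (z). Origin on its underside, z up, midway along y; the case reaches from x = -55 to +75 mm. Its x points from the lid side to the strip side. The front part of the top (x from -55 to +10 mm, a thin flat lid with a green cross) is the lid; the rear part carries a grey inset strip.
- band_middle (a point): Middle of the grey strip's window on top of the case, at the strip's surface (50 mm above the worktop); axes as the case's. The window is 144 mm (case y) x 52 mm (case x), rigid. The catch is a flat grey button, 50 mm along y x 44 mm along x, centred on the strip's width; its centre lies anywhere from -42 to +42 mm along y from this point, different each time.
- catch (a joint): How far the catch is pushed in, m: 0 untouched, its face then 3 mm below the strip; 0.006 fully in, on a hard stop, face 9 mm below the strip. It gives straight down under about 4 N and stays where it is left, with no spring back. A fingertip that stands partly on the strip beside it cannot push it, so the whole tip must be over the button.
- salt_shaker: Bystander: salt shaker of clear glass with a grey top, 44 x 44 x 90 mm, standing beside one end of the case. Origin at the centre of its underside.
- tape_roll: Bystander: roll of beige tape lying flat, 104 mm across, 25 mm high, beside the other end of the case. Origin at the centre of its underside.
- tea_light: Bystander: red tea light in a metal cup, 38 mm across, 18 mm high, behind the case. Origin at the centre of its underside.
- lid: Flat white lid, 65 (x) x 320 (y) x 6 mm, with a green cross. Origin on its hinge, on the top face of the case beside the strip (at x = 12 mm of the case); the plate reaches 67 mm from there to -x. Shut it is level; the catch drives it as it goes in, and with the catch fully in it stands ajar at 0.36 rad about y, its free -x edge 23 mm up.

How it is judged:
At the end, for the whole second after the job is handed in: The catch is at least 5 of its 6 mm in, the lid stands ajar by more than 0.30 rad and is still, and the salt shaker, tape roll and tea light are within 15 mm of where they stood (value of joint catch above 0.005 m and angle between lid's own z axis and vertical above 0.3 rad and angular speed of lid below 0.05 rad/s and distance of each of salt_shaker, tape_roll, tea_light from where it was at the start of the episode below 0.015 m); the robot touches nothing.
It fails at once if the lid is pushed or pried directly (more than 3 N on it from the robot) (contact force between any of the fingers, the arm and lid above 3 N).
It fails at once if a bystander is moved or lifted by more than 15 mm (distance of any of salt_shaker, tape_roll, tea_light from where it was at the start of the episode above 0.015 m).
It also fails if it takes over 48 s, if anything falls off the work surface, if the arm or the gripper's body presses on something with over 40 N, if the wrist force passes 120 N, or if a joint passes its speed limit or range.

## Working session

There is one attempt and no reset: what is moved stays moved. The work goes in short steps, Python scripts to look and compute and a shell command to move; the robot and the scene stay as the last step left them, time stands still between calls to the robot, and variables do not carry over. Pictures are saved under pics/ and viewed, at most 10 in all, crops included, and the job is handed in when it is done.

```bash
mkdir -p pics
cat > h.py <<'E'
import numpy as np,cv2
from bench import arm
def snap(n,f=None):
    s=arm.snapshot(n)
    if f: cv2.imwrite('pics/'+f,s['frame'])
    return s
def ray(s,u,v,z):
    R=cv2.Rodrigues(np.array(s['rvec'],float))[0];t=np.array(s['tvec'],float).ravel()
    d=R.T@np.array([(u-s['cx'])/s['fx'],(v-s['cy'])/s['fy'],1]);c=-R.T@t
    return c+d*(z-c[2])/d[2]
E
python3 - <<'E'
from h import *
import pickle
for n in('top','scene'):
    s=snap(n,n+'0.png');pickle.dump(s,open(n+'0.pkl','wb'))
st=arm.read_state();print({k:np.round(v,3) for k,v in st.items()})
print(arm.grip_depth)
E
```

```text
{'time_s': np.float64(0.1), 'qpos': array([ 1.098,  0.522, -0.036,  1.6  ,  0.021,  1.021, -0.113]), 'qd': array([-0.   , -0.001, -0.   , -0.   , -0.001, -0.002,  0.   ]), 'joint_efforts': array([ 5.0000e-03, -9.2849e+01,  1.9850e+00, -3.7053e+01,  1.8000e-02,
        5.0000e-03,  0.0000e+00]), 'position': array([ 0.245, -0.575,  0.404]), 'ee_rot': array([-0.  ,  0.98,  0.2 , -0.  ]), 'force': array([-0.199,  0.636,  0.142]), 'wrist_torque': array([ 0.029, -0.003, -0.018]), 'finger_force': np.float64(0.0), 'finger_gap': np.float64(0.085)}
0.1547
```

View pics/top0.png

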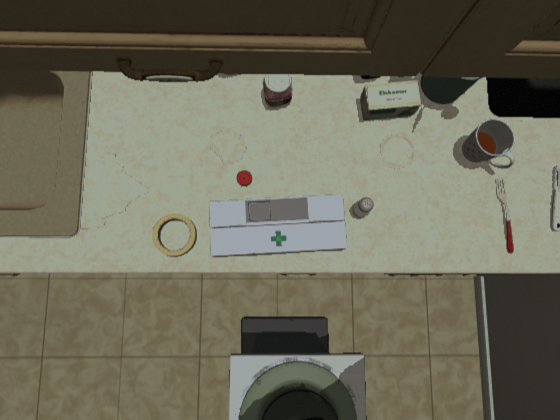

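View pics/scene0.png

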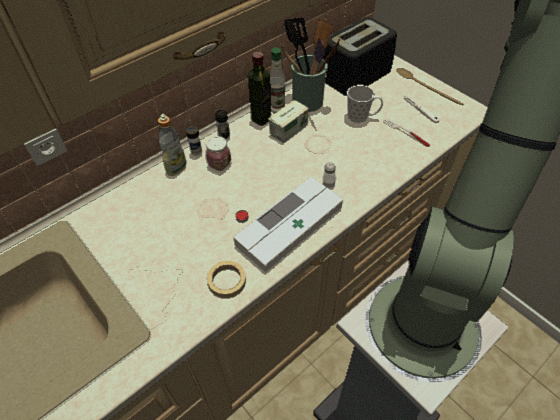

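The top view shows the grey strip at about (246–308, 198–221), with a square outline at its left end, around (247–272). The scene view has a matching seam near its left end. I'll enlarge the top view to confirm.

Run:
```python
from h import *
import pickle
s=pickle.load(open('top0.pkl','rb'));f=s['frame']
c=f[185:265,200:355];a=cv2.resize(c,None,fx=5,fy=5,interpolation=cv2.INTER_CUBIC)
b=pickle.load(open('scene0.pkl','rb'))['frame'][170:270,225:355]
g=cv2.resize(cv2.convertScaleAbs(f[192:228,240:316],alpha=2,beta=-60),(775,190))
cv2.imwrite('pics/z.png',np.vstack([a,g])[:600])
hsv=cv2.cvtColor(f,cv2.COLOR_BGR2HSV)
roi=np.zeros(f.shape[:2],np.uint8);roi[192:228,235:320]=1
m=((f.max(2)<150)&(roi>0)).astype(np.uint8)
m=cv2.morphologyEx(m,cv2.MORPH_OPEN,np.ones((3,3)))
k=max(cv2.findContours(m,0,2)[0],key=cv2.contourArea)
r=cv2.minAreaRect(k);bx=cv2.boxPoints(r);print(r)
P=np.array([ray(s,u,v,.05) for u,v in bx]);print(P.round(4),P.mean(0).round(4),np.linalg.norm(np.diff(P,axis=0),axis=1))
for n,lo,hi in(('white',None,None),):
    w=((hsv[...,1]<45)&(f.min(2)>150)).astype(np.uint8);w[:, :205]=0;w[:,348:]=0;w[:190]=0;w[262:]=0
    k=max(cv2.findContours(w,0,2)[0],key=cv2.contourArea);r=cv2.minAreaRect(k);print(r);P=np.array([ray(s,u,v,.05) for u,v in cv2.boxPoints(r)]);print(P.round(3),np.linalg.norm(np.diff(P,axis=0),axis=1))
for q in [(248,210),(272,210),(260,210),(363,207),(244,178),(174,234)]: print(q,ray(s,*q,.05 if q[0] in(248,272,260) else .02).round(3))
print(f[210,240:316].mean(1).round().astype(int))
print(f[205:216,240:316].mean((0,2)).round().astype(int))
```

```text
((276.39501953125, 209.50552368164062), (22.915651321411133, 62.755245208740234), 86.98721313476562)
[[ 0.5106  0.1271  0.05  ]
 [ 0.5196 -0.0222  0.05  ]
 [ 0.4645 -0.0245  0.05  ]
 [ 0.4559  0.1235  0.05  ]] [0.4877 0.051  0.05  ] [0.14953939 0.05517244 0.14824716]
((277.92767333984375, 238.19845581054688), (25.904499053955078, 135.40231323242188), 86.8201675415039)
[[ 0.44   0.208  0.05 ]
 [ 0.46  -0.111  0.05 ]
 [ 0.398 -0.113  0.05 ]
 [ 0.38   0.203  0.05 ]] [0.31935302 0.06125646 0.31627252]
(248, 210) [0.486 0.118 0.05 ]
(272, 210) [0.486 0.062 0.05 ]
(260, 210) [0.486 0.09  0.05 ]
(363, 207) [ 0.5   -0.162  0.02 ]
(244, 178) [0.57  0.131 0.02 ]
(174, 234) [0.431 0.296 0.02 ]
[164 165 164 165 164 141 105  99  88 114 103 102 102 102 101 102 101 101
 103 101 103 102 102 102 102 102 103 102 103 107  85 101 103 103 102 101
 102 102 102 101 102 102 101 101 102 102 101 101 102 102 102 102 101 102
 102 102 101 102 102 102 101 102 101 102 101 101 101 111 163 166 165 164
 165 165 165 165]
[164 165 165 165 164 141 104 100  90 102 102 102 102 102 102 102 102 102
 102 102 102 102 102 102 102 102 102 102 103 107  88 101 103 103 102 102
 102 102 102 102 102 102 102 102 102 102 102 102 102 102 102 101 102 102
 102 101 102 102 101 102 101 102 101 101 101 101 100 108 155 166 165 165
 165 165 165 165]
```

View pics/z.png

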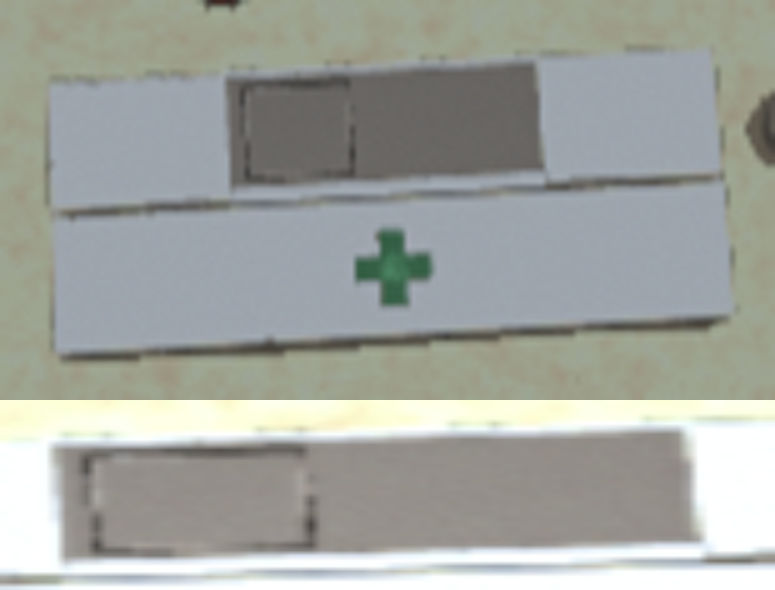

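The seam outline is clear. The button's centre is at about pixel (260, 211), or world (0.485, 0.090). That is +39 mm along the strip, within the stated range, and the seam is about 50 mm long as expected. The strip measures 149 x 55 mm, close to its given size, and the yaw is about 3.4°. I'll turn the tool by 19.7° and travel there at height with the fingers shut.

```bash
python3 -m creep '[[0,0,0,0,0,6.6,1],[0,0,0,0,0,6.6,1],[0,0,0,0,0,6.5,1],[1.4,-3.25,0,0,0,0,1],[1.4,-3.25,0,0,0,0,1],[1.4,-3.25,0,0,0,0,1],[1.4,-3.25,0,0,0,0,1],[1.4,-3.25,0,0,0,0,1],[1.4,-3.25,0,0,0,0,1],[1.4,-3.25,0,0,0,0,1]]'
python3 -m creep '[[1.4,-3.25,0,0,0,0,1],[1.4,-3.25,0,0,0,0,1],[1.4,-3.25,0,0,0,0,1],[1.4,-3.25,0,0,0,0,1],[1.4,-3.25,0,0,0,0,1],[1.4,-3.25,0,0,0,0,1],[1.4,-3.25,0,0,0,0,1],[1.4,-3.25,0,0,0,0,1],[1.4,-3.25,0,0,0,0,1],[1.4,-3.25,0,0,0,0,1]]'
```

```text
time_s: 0.93
position: [0.3295, -0.3404, 0.4046]
ee_rot: [-0.0, 1.0, 0.029, -0.0]
force: [2.2, -0.1, -0.1]
finger_gap: 0.0
finger_force: 0.0
time_s: 1.77
position: [0.4501, -0.0077, 0.4047]
ee_rot: [0.0, 1.0, 0.029, -0.0]
force: [0.6, -1.3, 0.9]
finger_gap: -0.0002
finger_force: 0.0
```

```bash
python3 -m creep '[[1.2,-2.8,0,0,0,0,1],[1.2,-2.8,0,0,0,0,1],[1.0,-2.5,0,0,0,0,1],[0,0,2.5,0,0,0,1],[0,0,2.5,0,0,0,1],[0,0,2.5,0,0,0,1],[0,0,2.5,0,0,0,1],[0,0,0,0,0,0,1],[0,0,0,0,0,0,1],[0,0,0,0,0,0,1]]'
python3 - <<'E'
from h import *
import pickle
s=snap('wrist','w1.png');pickle.dump(s,open('w1.pkl','wb'));p=arm.read_state();print(p['position'],p['force'])
R=cv2.Rodrigues(np.array(s['rvec'],float))[0]
for q in [(.485,.09,.05),(.488,.051,.05)]: print(s['cx'],s['cy'],cv2.projectPoints(np.array([q]),s['rvec'],np.array(s['tvec'],float),np.array([[s['fx'],0,s['cx']],[0,s['fy'],s['cy']],[0,0,1]]),None)[0])
E
```

```text
time_s: 2.6
position: [0.4795, 0.0735, 0.3058]
ee_rot: [-0.0, 1.0, 0.029, 0.0]
force: [0.8, 0.0, -0.4]
finger_gap: -0.0
finger_force: 0.0
[0.47959168 0.07353095 0.30609117] [-0.18922659  0.38476938  0.24769454]
279.79569805885365 214.136806252119 [[[258.55946191 212.54188884]]]
279.79569805885365 214.136806252119 [[[307.76155388 211.74965291]]]
```

View pics/w1.png

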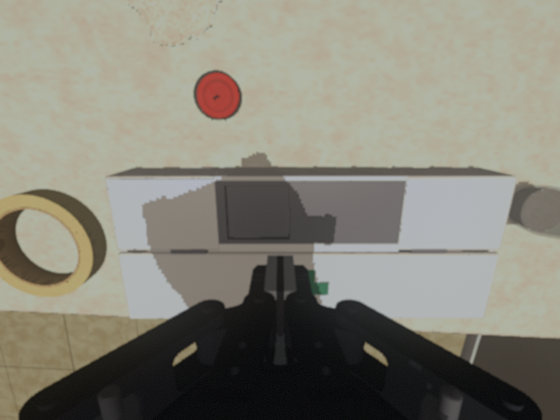

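The wrist view shows the button outline at u 227–290, v 183–240. Its centre is (258.5, 211.5), and my estimate projects to (258.6, 212.5), so the position holds. Next I'll centre over it and descend to about 12 mm above.

```bash
python3 -m creep '[[0.35,-0.8,0,0,0,0,1],[0.3,-0.85,0,0,0,0,1],[0,0,1.5,0,0,0,1],[0,0,1.5,0,0,0,1],[0,0,1.5,0,0,0,1],[0,0,1.5,0,0,0,1],[0,0,1.4,0,0,0,1],[0,0,0,0,0,0,1],[0,0,0,0,0,0,1],[0,0,0,0,0,0,1]]'
```

```text
time_s: 3.48
position: [0.4851, 0.0908, 0.2316]
ee_rot: [-0.0, 1.0, 0.03, 0.001]
force: [0.7, 0.1, 0.3]
finger_gap: -0.0
finger_force: 0.0
```

```bash
python3 -m creep '[[0,0,0.2,0,0,0,1],[0,0,0.2,0,0,0,1],[0,0,0.2,0,0,0,1],[0,0,0.2,0,0,0,1],[0,0,0.2,0,0,0,1],[0,0,0.1,0,0,0,1],[0,0,0.1,0,0,0,1],[0,0,0,0,0,0,1],[0,0,0,0,0,0,1],[0,0,0,0,0,0,1]]'
```

```text
time_s: 4.32
position: [0.4847, 0.0903, 0.2187]
ee_rot: [-0.0, 1.0, 0.029, -0.0]
force: [-0.6, -0.7, 0.1]
finger_gap: -0.0004
finger_force: 0.0
```

```bash
python3 -m creep '[[0,0,0.1,0,0,0,1],[0,0,0.1,0,0,0,1],[0,0,0.1,0,0,0,1],[0,0,0.1,0,0,0,1],[0,0,0.05,0,0,0,1],[0,0,0,0,0,0,1],[0,0,0,0,0,0,1],[0,0,0,0,0,0,1],[0,0,0,0,0,0,1],[0,0,0,0,0,0,1]]'
```

```text
time_s: 5.15
position: [0.4847, 0.0903, 0.2142]
ee_rot: [-0.0, 1.0, 0.029, 0.0]
force: [-0.9, 0.2, 3.0]
finger_gap: -0.0002
finger_force: 1.3
```

```bash
python3 -m creep '[[0,0,0.05,0,0,0,1],[0,0,0.05,0,0,0,1],[0,0,0.05,0,0,0,1],[0,0,0.05,0,0,0,1],[0,0,0,0,0,0,1],[0,0,0,0,0,0,1],[0,0,0,0,0,0,1],[0,0,0,0,0,0,1],[0,0,0,0,0,0,1],[0,0,0,0,0,0,1]]'
```

```text
time_s: 5.98
position: [0.4847, 0.0904, 0.2137]
ee_rot: [0.0, 1.0, 0.029, 0.0]
force: [-12.3, -1.7, 49.6]
finger_gap: -0.0
finger_force: 24.7
```

At z = 0.2137 the force rose to 50 N with no further travel. That is the hard stop, where the catch should be fully in. Now I'll retract straight up and check.

```bash
python3 -m creep '[[0,0,-0.3,0,0,0,1],[0,0,-0.5,0,0,0,1],[0,0,-1,0,0,0,1],[0,0,-2,0,0,0,1],[0,0,-3,0,0,0,1],[0,0,-3,0,0,0,1],[0,0,-3,0,0,0,1],[0,0,-3,0,0,0,1],[0,0,0,0,0,0,1],[0,0,0,0,0,0,1]]'
python3 - <<'E'
from h import *
a=snap('scene')['frame'][160:290,200:360];b=snap('wrist')['frame']
cv2.imwrite('pics/e.png',np.hstack([cv2.resize(a,(400,325)),cv2.resize(b,(400,325))]));print(arm.read_state()['force'])
E
```

```text
time_s: 6.82
position: [0.4848, 0.0902, 0.3721]
ee_rot: [-0.0, 1.0, 0.029, 0.002]
force: [0.5, 0.4, -0.4]
finger_gap: -0.0001
finger_force: 0.0
[-0.22326152  0.33454724 -0.59409581]
```

View pics/e.png

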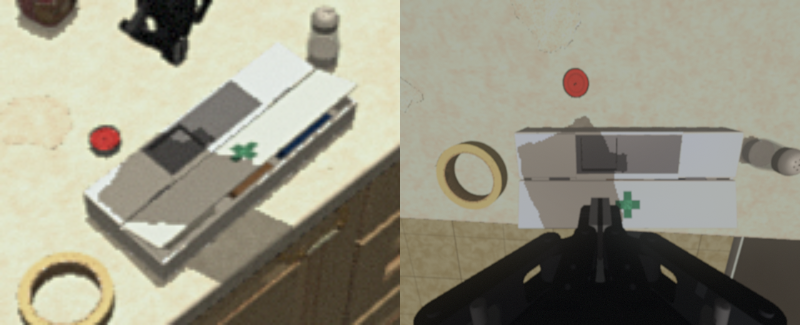

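The left half shows the lid standing ajar, its front edge raised around (250, 180), and the button sunken at (180, 145). The bystanders haven't moved and the hand is clear.

```bash
python3 -c "
from bench import arm
print(arm.finish_job())"
```

```text
the job is handed in; nothing more can be done
None
```

The catch was found about 39 mm along the strip from its middle and pressed to its hard stop; the lid stands ajar, the bystanders look unmoved, the hand is clear, and the job is handed in (no verdict was returned).

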